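# Jack up the bead tray and hold it tipped

### The arm

A 6-joint arm with a two-finger parallel gripper is mounted at the origin on the work surface. World frame = base frame: x ahead of the robot, y to its left, z up, the work surface at z = 0. Lengths are in mm, angles in rad, forces in N, time in s.
With the tool pointing down it reaches from about 350 to 775 mm from the base axis. Payload 7.3 kg.
Tool frame: the origin (TCP) lies at the very end of the fingers, on their centre line; the grasp point (between the pads) lies 19 mm behind it; z points along the fingers, y is the line along which they close (so a half turn about z gives the same grasp; the last joint's range is limited). The gripper opens to 92 mm and grips with 3 to 60 N. Pads are 19 mm wide; open, the fingers measure 130 mm over their backs; the gripper's body (75 mm by 190 mm) begins 47 mm behind the grasp point.
Start: joints at [-1.316, 0.342, 1.524, -0, 1.275, -0.146], TCP at [204.855, -483.404, 226.741] pointing down, gripper open.
Joint ranges: [-2.53, 2.53], [-0.77, 2.02], [0.04, 2.7], [-1, 4.14], [0.28, 2.66], [-3.11, 3.11]. Speed limits (rad/s): [2.57, 2.57, 3.14, 3.14, 3.14, 3.14].

### API

Orientations are given as [roll, pitch, yaw] about the fixed x, y, z axes, in that order (R = Rz(yaw) Ry(pitch) Rx(roll)).
In Python, from plant import get_obs, vision, workorder gives the robot as it stands.
- The arm moves only by the shell command python3 -m pendant 'ROWS' [OPENING]. ROWS is a JSON object of lists of equal length, an entry for each row: "dp": the shift along the tool's x, y, z in m, a list of three; "rotation": the turn, a rotation vector about the tool's x, y, z in rad, a list of three. A call has 1 to 8 rows; each row is the pose to reach, as a shift and turn from the pose commanded when the call began, along the tool's axes at that moment; what a row does not reach only later rows make up. A row lasts 1/8 s, in which the tool goes at most 62.5 mm and 10.7 degrees, less where a joint would pass 70% of its speed; a pose out of reach is approached as far as the arm can. A call with a gripper value outside its range is refused whole. OPENING is the finger opening in m, from 0 to 0.0918, set as the call begins (- or left out, the last holds). The fingers move at their own pace and stop on an object; the grip force is fixed at half the most. Time passes only in rows, so rows that repeat a pose let the fingers close. It gives the time, the measured TCP pose, the force, the opening and the grip force at its end, in the units of the state.
- get_obs(): the state, without advancing time (a new reading comes with each control period).
- vision.capture(name): name is "scene" or "side" or "wrist"; returns a dict with "pixels" (400x640x3 uint8, red, green, blue), "vfov" (degrees; the focal length in pixels is half the picture's height over the tangent of half this angle, whatever the lens; pixels are square), "cx", "cy" (the principal point, pixels), "pose" (4x4, takes a point from camera to world coordinates); the wrist camera has in their place "T_tool_cam" (4x4, takes a point from camera to tool coordinates, whose origin is the TCP and whose axes are the flange's). Camera axes: x right, y up, looking along -z (the intrinsics and any distortion apply to the point x, -y, -z); pixel columns grow to the right and rows downward; lengths in mm; the calibration is good to about 2 mm. A picture is of the moment at which its call begins: read the wrist's pose just before it. There is no depth.
- workorder.close_job(): hands the job in; it is judged then, once.
The state is a dict: "time": time; "joint_positions": joint angles; "dq": joint speeds; "tau": joint torques, N m; "tool_pos": TCP position; "tcp_rot": TCP orientation; "contact_force": force on the tool from outside, world axes, zero at the start; "moment": the same for the moment, N m; "grip_width": finger opening in mm; "finger_force": force on a finger pad.
Only numpy, scipy, OpenCV 4.12 (cv2) and the standard library are available. Lean on these libraries where they do the work, as an engineer would, in place of code of your own. Each camera call takes 0.05 s, during which the arm holds its last target. There are 200 camera calls.

### The job

Tip the three beads out of the lanes of the hinged sorting tray into the trough along its back: slide the small yellow lever jack under the tray's front tab so that its saddle stands centred under the red lift mark, its handle still up. Then work the red handle: push it right down to its stop, let it come all the way up again, and push it right down a second time; finish while holding it there, with the tray raised on the jack and all the beads in the trough. Do not touch the tray or its stand with the arm, keep the jack upright on its base, and leave the other things on the table where they are.

Things in the scene. Friction and masses are not known exactly. Their poses are not given: they have to be found in the camera images.
- station: Tray's fixed stand. Origin on the table straight below the lift mark (tray down); +x runs from the mark to the hinge at the tray's far side, z up; yaw within 0.3 rad. Foot plate 8 mm high, x = 55 to 355 mm, 230 wide; rest pins 14 mm thick at x = 85, y = +-85; hinge cheeks 128 high at x = 260, y = +-108. Tray trough at x = 205 to 247. Under the tab, up to x = 55, the table is free for the jack.
- lift_mark (a point): Red disc, 28 mm across with a white dot, on top of the tray's aluminium front tab; the point is its centre, 104 mm above the table with the tray down, about 136 mm after a full jack stroke. Tab 60 mm wide (y), 6 mm thick, reaching 28 mm in front of the mark; underside 98 mm high. The tray (0.55 kg, 230 x 206 mm, walls 22 mm) begins 19 mm behind the mark and falls back by itself.
- jack: Loose yellow lever jack, about 0.6 kg, nose-heavy: grip its fin and slide it on the table. Origin on the table under the saddle's axis, +x its front, z up. Base 10 mm thick, 60 wide, x = -215 to +35 mm: it does not tip when the handle is pressed. Column 40 x 40, 70 high, at the origin. Handle pivot at x = 0, z = 60 mm; the red handle points to -x, rising 25 degrees at rest.
- fin (a point): Middle of the black grip fin fixed upright on the rear of the jack's base, at jack x = -190 mm, 50 mm above the table: 36 mm long (jack x), 20 mm thick (jack y), top 65 mm above the table. Grip it from above across its thickness; open space above and beside it.
- saddle (a point): Centre of the top of the jack's round steel saddle, 32 mm across; 84 mm above the table with the handle up. It rises straight up, 79 mm per rad of handle, 46 mm at full stroke; it meets the tab after about 14 mm. There is no ratchet: it goes down again with the handle.
- paddle (a point): Centre of the top face of the red paddle (40 x 40 mm, 10 mm thick) at the end of the jack's handle, 115 mm from the pivot. Handle up: jack x = -102, z = 113 mm above the table. Handle down: jack x = -115, z = 49 mm. Push it down with closed fingers from above, following its arc.
- jack_handle (a joint): Angle of the jack's handle (rad): 0 = up (at rest), 0.58 = down on its stop. A spring of 2 to 5 N at the paddle, and the tray's load (about 4 N more), return it: it comes up when let go.
- bead_red_center (a point): Centre of the red glass bead, 20 mm ball, 12 g; starts in the right (station -y) lane of the tray, lying against the front lip, and rolls back into the trough when the tray is tilted. Lying in the trough its centre is about 100 mm above the table, in a lane about 115 mm or more.
- bead_amber_center (a point): Centre of the amber glass bead, 20 mm ball, 12 g; starts in the middle lane of the tray, lying against the front lip, and rolls back into the trough when the tray is tilted. Lying in the trough its centre is about 100 mm above the table, in a lane about 115 mm or more.
- bead_blue_center (a point): Centre of the blue glass bead, 20 mm ball, 12 g; starts in the left (station +y) lane of the tray, lying against the front lip, and rolls back into the trough when the tray is tilted. Lying in the trough its centre is about 100 mm above the table, in a lane about 115 mm or more.
- bead_case: Clear plastic bead case, 170 x 120 x 42 mm, 0.6 kg, loose; on the other side of the tray's front from the jack. Leave alone.
- varnish: Amber jar with a black cap, 48 mm across, 85 mm high. Leave alone.
- spool: Black spool, 48 mm across, 50 mm high. Leave alone.
- brush: Wooden-handled brush lying flat, 180 mm long. Leave alone.
- pendant: Dark red round pendant stone, 44 mm across, 12 mm high. Leave alone.
- cup: Blue mug, 76 mm across, 85 mm high. Leave alone.

How it is judged (in metres and radians):
On the way, in this order (a step that is already met when the one before it is completed fails the run):
1. the jack stands still with its saddle under the lift mark and its handle up (horizontal distance between saddle and lift_mark below 0.015 m and value of joint jack_handle below 0.08 rad and height (world z) of lift_mark below 0.109 m and linear speed of jack below 0.02 m/s), for 0.2 s.
2. the handle is pushed right down and the tray goes up (value of joint jack_handle above 0.52 rad and height (world z) of lift_mark above 0.126 m and horizontal distance between saddle and lift_mark below 0.02 m), for 0.1 s.
3. the handle comes all the way up and the tray goes down (value of joint jack_handle below 0.08 rad and height (world z) of lift_mark below 0.109 m), for 0.1 s.
4. the handle is pushed right down again (all of step 2), for 0.2 s.
At the end, for the whole second after the job is handed in: Fingers hold the handle down (over 0.52 of 0.58 rad, over 1 N); the upright jack alone carries the tray, its mark raised over 126 mm high, saddle within 20 mm of the mark seen from above; all three beads lie in the trough; the arm touches neither tray nor stand (all of step 4 and contact force between the fingers and jack above 1 N and contact force between jack and station above 0.5 N and contact force between each of the arm, the fingers and station below 0.5 N and angle between jack's own z axis and vertical below 0.1 rad and x of bead_red_center in the frame of station between 0.205 and 0.252 m and height (world z) of each of bead_red_center, bead_amber_center, bead_blue_center below 0.112 m and x of bead_amber_center in the frame of station between 0.205 and 0.252 m and x of bead_blue_center in the frame of station between 0.205 and 0.252 m); the arm keeps its last pose, push and grip.
It fails at once if the arm pushes on the tray or its stand (over 5 N) (contact force between any of the arm, the fingers and station above 5 N).
It fails at once if the jack is tipped over (angle between jack's own z axis and vertical above 0.35 rad).
It fails at once if another thing on the table is shifted by more than 30 mm (distance of any of bead_case, varnish, spool, brush, pendant, cup from where it was at the start of the episode above 0.03 m).
It also fails if it takes over 67 s, if anything falls off the work surface, if the arm or the gripper's body presses on something with over 40 N, if the wrist force passes 120 N, or if a joint passes its speed limit or range.

## Working session

There is one attempt and no reset: what is moved stays moved. The work goes in short steps, Python scripts to look and compute and a shell command to move; the robot and the scene stay as the last step left them, time stands still between calls to the robot, and variables do not carry over. Pictures are saved under pics/ and viewed, at most 10 in all, crops included, and the job is handed in when it is done.

```bash
ls; mkdir -p pics
python3 - <<'E'
from plant import get_obs, vision
import cv2
o=get_obs(); print(o)
for n in ("scene","side"):
    c=vision.capture(n); cv2.imwrite(f"pics/{n}0.png",c["pixels"][:,:,::-1])
    print(n,{k:v for k,v in c.items() if k!="pixels"})
w=vision.capture("wrist"); print({k:v for k,v in w.items() if k!="pixels"})
E
```

```text
pics
{'time': 0.0, 'joint_positions': array([-1.31602366e+00,  3.42727640e-01,  1.52504031e+00,  5.65970589e-05,
        1.27541281e+00, -1.45993434e-01]), 'dq': array([-0.00061843, -0.00025468, -0.00153706, -0.00082344,  0.00255774,
       -0.00093974]), 'tau': array([ 2.44414550e-03, -4.31234765e+01, -2.44215578e+01,  7.20574474e-02,
        5.58462983e-02, -1.17545346e-04]), 'tool_pos': array([ 204.74762517, -482.97221678,  226.03429567]), 'tcp_rot': array([-3.14002932e+00, -2.84573420e-04,  4.00749358e-01]), 'contact_force': array([ 0.67847479, -0.25799897, -0.20023503]), 'moment': array([0.01251716, 0.0158025 , 0.06378429]), 'finger_force': 0.0, 'grip_width': 92.17911164363191}
scene {'vfov': 43.01178108323743, 'cx': 321.0425413831832, 'cy': 198.3378777735752, 'pose': array([[-8.76565632e-01, -3.67816701e-01,  3.10392603e-01,
         1.07958219e+03],
       [ 4.81177692e-01, -6.83212063e-01,  5.49262511e-01,
         8.61809938e+02],
       [ 1.00360464e-02,  6.30818636e-01,  7.75865405e-01,
         1.33010654e+03],
       [ 0.00000000e+00,  0.00000000e+00,  0.00000000e+00,
  
[... 196 characters left out ...]
9e+02],
       [-3.30955342e-01,  7.16183165e-01, -6.14451166e-01,
        -9.21556810e+02],
       [-5.31438722e-03,  6.49720643e-01,  7.60154487e-01,
         1.23504818e+03],
       [ 0.00000000e+00,  0.00000000e+00,  0.00000000e+00,
         1.00000000e+00]])}
{'vfov': 63.279175152835556, 'cx': 321.9025546392259, 'cy': 198.90866190928537, 'T_tool_cam': array([[ 1.01862435e-05,  9.56957032e-01,  2.90229630e-01,
         7.89331984e+01],
       [ 9.99999999e-01, -1.96773233e-05,  2.97836904e-05,
        -1.85401533e-01],
       [ 3.42126543e-05,  2.90229630e-01, -9.56957032e-01,
        -1.58998636e+02],
       [ 0.00000000e+00,  0.00000000e+00,  0.00000000e+00,
         1.00000000e+00]])}
```

View pics/scene0.png

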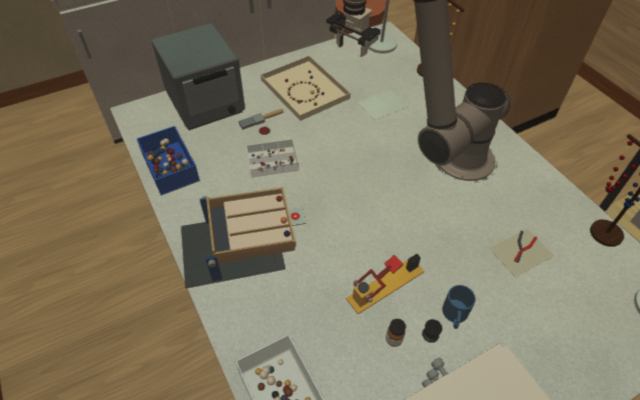

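View pics/side0.png

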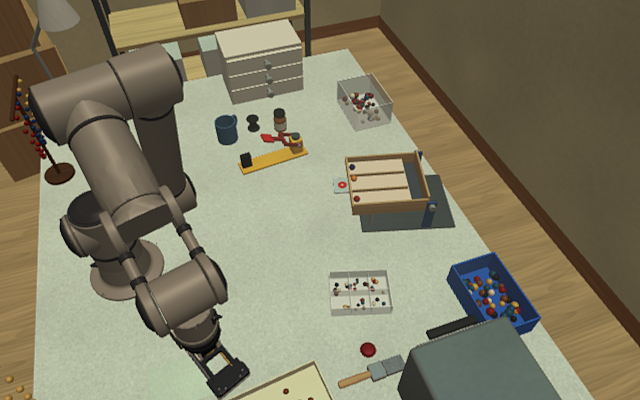

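Scene view: lift mark about (295,216), fin (413,262), paddle (394,264), saddle (363,287). Side view: mark (342,185), fin (246,159), paddle (267,138). Next I measure these by colour.

```bash
cat > h.py <<'E'
import numpy as np, cv2
from plant import get_obs, vision
from scipy.spatial.transform import Rotation as R
def tool():
    o=get_obs(); T=np.eye(4); T[:3,:3]=R.from_euler('xyz',o['tcp_rot']).as_matrix(); T[:3,3]=o['tool_pos']; return T
def cap(n):
    T=tool() if n=="wrist" else None
    c=dict(vision.capture(n))
    if T is not None: c['pose']=T@c['T_tool_cam']
    c['f']=200/np.tan(np.radians(c['vfov'])/2); return c
def ray(c,u,v):
    d=c['pose'][:3,:3]@np.array([(u-c['cx'])/c['f'],-(v-c['cy'])/c['f'],-1]); return c['pose'][:3,3],d
def onz(c,uv,z):
    p,d=ray(c,*uv); return (p+d*(z-p[2])/d[2])
def tri(c1,a,c2,b):
    p,d=ray(c1,*a); q,e=ray(c2,*b); s=np.linalg.lstsq(np.c_[d,-e],q-p,rcond=None)[0]
    x,y=p+s[0]*d,q+s[1]*e; return (x+y)/2,np.linalg.norm(x-y)
def proj(c,P):
    q=np.linalg.inv(c['pose'])@np.r_[P,1]; return c['cx']-c['f']*q[0]/q[2],c['cy']+c['f']*q[1]/q[2]
def blobs(c,lo,hi,box,mn=4):
    "HSV mask blobs in box u0,v0,u1,v1: (u,v,area,bbox)"
    u0,v0,u1,v1=box; hsv=cv2.cvtColor(np.ascontiguousarray(c['pixels'][v0:v1,u0:u1]),cv2.COLOR_RGB2HSV)
    hsv[...,0]=(hsv[...,0].astype(int)+30)%180   # shift hue: red ~30, amber ~45, blue ~140
    n,_,s,ce=cv2.connectedComponentsWithStats(cv2.inRange(hsv,lo,hi))
    return [(round(x[0]+u0,1),round(x[1]+v0,1),int(t[4]),[int(t[0]+u0),int(t[1]+v0),int(t[2]),int(t[3])]) for x,t in zip(ce[1:],s[1:]) if t[4]>=mn]
E
python3 - <<'E'
from h import *
S,D=cap("scene"),cap("side")
red=((20,120,60),(40,255,255)); yel=((42,130,90),(60,255,255)); blk=((0,0,0),(180,255,45))
for n,c,bm,bj in(("scene",S,(270,185,310,245),(340,250,430,315)),("side",D,(330,155,365,210),(235,125,312,178))):
    print(n,"redmark",blobs(c,*red,bm)); print("redjack",blobs(c,*red,bj)); print("yel",blobs(c,*yel,bj)); print("blk",blobs(c,*blk,bj))
a=cv2.resize(S['pixels'][195:315,265:435],None,fx=4.5,fy=4.5,interpolation=cv2.INTER_CUBIC)
b=cv2.resize(D['pixels'][115:215,230:440],None,fx=3.6,fy=3.6,interpolation=cv2.INTER_CUBIC)
cv2.imwrite("pics/a.png",a[:,:,::-1]);cv2.imwrite("pics/b.png",b[:,:,::-1])
E
```

```text
scene redmark [(np.float64(278.8), np.float64(197.8), 19, [277, 196, 5, 5]), (np.float64(294.8), np.float64(215.8), 45, [291, 213, 9, 7])]
redjack [(np.float64(384.7), np.float64(271.6), 364, [354, 255, 49, 46])]
yel [(np.float64(382.7), np.float64(286.7), 1188, [347, 261, 76, 52])]
blk [(np.float64(412.7), np.float64(262.7), 112, [407, 255, 12, 16])]
side redmark [(np.float64(341.9), np.float64(184.5), 39, [338, 182, 9, 6]), (np.float64(356.1), np.float64(198.2), 23, [354, 196, 5, 6])]
redjack [(np.float64(277.4), np.float64(138.4), 215, [261, 132, 37, 14])]
yel [(np.float64(294.4), np.float64(139.7), 57, [289, 135, 13, 8]), (np.float64(273.5), np.float64(158.2), 733, [238, 145, 70, 29])]
blk [(np.float64(253.0), np.float64(127.5), 54, [248, 125, 11, 7]), (np.float64(294.5), np.float64(138.8), 4, [293, 138, 4, 2]), (np.float64(245.6), np.float64(160.0), 122, [240, 153, 12, 15])]
```

View pics/a.png

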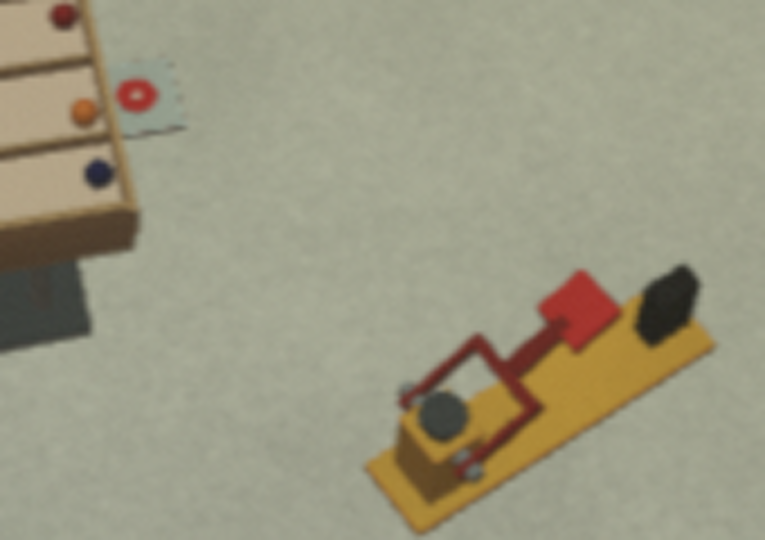

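View pics/b.png

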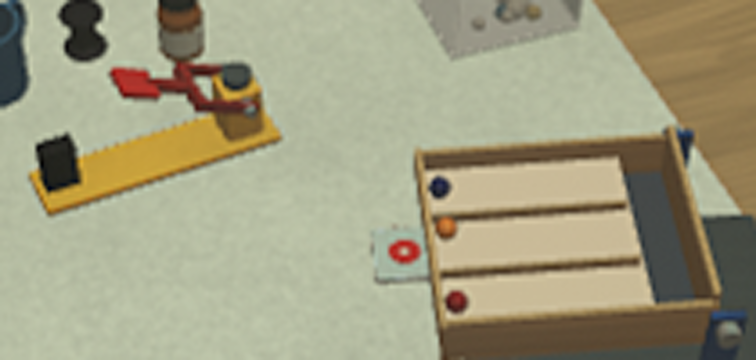

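Crop a (×4.5) shows the saddle at scene pixel (363,287), the paddle at (393.7,264) and the base corners. Crop b (×3.6) shows the saddle at side pixel (296,135), the paddle at (267,138) and the three beads at the front lip.

Run:
```python
from h import *
np.set_printoptions(precision=1,suppress=True)
S,D=cap("scene"),cap("side")
A=lambda x,y:(x/4.5+265-.4,y/4.5+195-.4); B=lambda x,y:(x/3.6+230-.4,y/3.6+115-.4)
for n,a,b,z in(("mark",(294.8,215.8),(341.9,184.5),104),("saddle",A(442,414),B(237,73),84),("paddle",A(579,310),B(134,83),113),("fin",(412.7,262.7),(245.6,160),38),
 ("red",A(63,15),B(457,301),120),("amber",A(84,112),B(446,227),120),("blue",A(98,174),B(439,187),120)):
    print(n,*tri(S,a,D,b),onz(S,a,z),onz(D,b,z))
for c,f,L in((S,A,[(717,346),(421,533),(367,467)]),(D,B,[(280,140),(50,212),(31,178)])):
    print("base",[onz(c,f(*p),10)[:2] for p in L])
# other things' base positions
for n,uv in(("cup",(226,142)),("spool",(253,130)),("jar",(280,130)),("case",(360,292))): print(n,onz(D,uv,0))
# tray front upper edge corners, two views
print(tri(S,A(136,209),D,B(421,152)))
print("rear left", tri(S,(216,261),D,(417,153)))
```

```text
mark [692.   15.3 103.4] 0.8918559664719744 [691.8  15.9 104. ] [692.2  14.6 104. ]
saddle [630.7 309.8  81.1] 1.724888601552166 [630.9 311.3  84. ] [630.5 306.2  84. ]
paddle [525.8 300.2 108.3] 0.6815286340450638 [527.7 302.5 113. ] [525.1 294.9 113. ]
fin [440.3 292.3  35.9] 0.5650026255652632 [441.1 293.3  38. ] [440.3 290.   38. ]
red [708.9 -61.9 115.4] 1.7526497755325965 [709.5 -58.1 120. ] [708.  -65.8 120. ]
amber [732.5  19.8 115.9] 1.1148287102556513 [733.2  22.9 120. ] [731.4  16.2 120. ]
blue [745.9  68.4 114.5] 0.5519093148195656 [747.2  72.1 120. ] [743.9  63.4 120. ]
base [array([415.4, 322.5]), array([660.5, 344.4]), array([666.9, 288.4])]
base [array([663.2, 275.4]), array([421. , 256.1]), array([414.2, 307.4])]
cup [398.9 445.7   0. ]
spool [511.  476.9   0. ]
jar [608.5 442.1   0. ]
case [ 627.2 -305.8    0. ]
(array([741.4, 108.6, 122.8]), np.float64(5.767808044333944))
rear left (array([967.1,  55.7, 113.9]), np.float64(14.393343840033058))
```

```bash
cat > rel.py <<'E'
import sys
from h import *
# rel.py x y z yaw [x y z yaw ...]: rows relative to current pose (tool down)
def rel(*a):
    T=tool()
    for i in range(0,len(a),4):
        Rt=R.from_euler('xyz',[np.pi,0,a[i+3]]).as_matrix()
        print(np.round(T[:3,:3].T@(np.array(a[i:i+3])-T[:3,3])/1000,4),np.round(R.from_matrix(T[:3,:3].T@Rt).as_rotvec(),4))
if __name__=="__main__": rel(*map(float,sys.argv[1:]))
E
python3 rel.py 420 -50 226 1.8
```

```text
[ 0.3672 -0.315   0.0007] [-2.0000e-04 -2.0000e-04 -1.3992e+00]
```

```bash
python3 -m pendant '{"dp":[[0.367,-0.315,0],[0.367,-0.315,0],[0.367,-0.315,0],[0.367,-0.315,0],[0.367,-0.315,0],[0.367,-0.315,0],[0.367,-0.315,0],[0.367,-0.315,0]],"rotation":[[0,0,-1.4],[0,0,-1.4],[0,0,-1.4],[0,0,-1.4],[0,0,-1.4],[0,0,-1.4],[0,0,-1.4],[0,0,-1.4]]}' 0.08; python3 rel.py 440 292 200 3.232
```

```text
time: 1.35
tool_pos: [420.6, -47.9, 226.9]
tcp_rot: [3.141, 0.0, 1.806]
contact_force: [0.6, -1.3, -0.2]
grip_width: 79.9
finger_force: 0.0
[0.326  0.0982 0.0269] [ 3.0000e-04  8.0000e-04 -1.4258e+00]
```

```bash
python3 -m pendant '{"dp":[[0.326,0.098,0.027],[0.326,0.098,0.027],[0.326,0.098,0.027],[0.326,0.098,0.027],[0.326,0.098,0.027],[0.326,0.098,0.027],[0.326,0.098,0.027],[0.326,0.098,0.027]],"rotation":[[0,0,-1.426],[0,0,-1.426],[0,0,-1.426],[0,0,-1.426],[0,0,-1.426],[0,0,-1.426],[0,0,-1.426],[0,0,-1.426]]}'
python3 - <<'E'
from h import *
from rel import rel
np.set_printoptions(precision=1,suppress=True)
W=cap("wrist"); cv2.imwrite("pics/w1.png",W['pixels'][:,:,::-1])
print("pred fin",proj(W,[440,292,65]))
print("blk",blobs(W,(0,0,0),(180,255,45),(0,0,640,400),200)); rel(440,292,120,3.232)
E
```

```text
time: 2.35
tool_pos: [440.7, 290.1, 199.3]
tcp_rot: [-3.141, -0.0, -3.051]
contact_force: [-0.3, 0.1, 0.3]
grip_width: 80.2
finger_force: 0.0
pred fin (np.float64(323.69696334297464), np.float64(187.5564179531773))
blk [(np.float64(476.1), np.float64(155.2), 2439, [449, 126, 75, 76]), (np.float64(532.4), np.float64(176.1), 3758, [490, 137, 77, 75]), (np.float64(323.0), np.float64(182.9), 801, [314, 161, 19, 44]), (np.float64(320.7), np.float64(333.1), 58434, [0, 232, 640, 168])]
[0.  0.  0.1] [-0. -0.  0.]
```

View pics/w1.png

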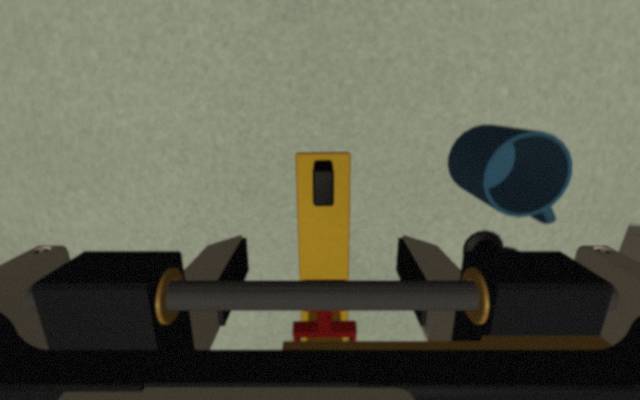

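Wrist view: the fin top is at (323,183), centred between the fingers, and the base runs straight in the image. I'll descend and grip.

```bash
python3 -m pendant '{"dp":[[0,0,0.05],[0,0,0.1],[0,0,0.14],[0,0,0.16],[0,0,0.171],[0,0,0.171],[0,0,0.171]],"rotation":[[0,0,0],[0,0,0],[0,0,0],[0,0,0],[0,0,0],[0,0,0],[0,0,0]]}' && python3 -m pendant '{"dp":[[0,0,0],[0,0,0],[0,0,0],[0,0,0],[0,0,0],[0,0,0],[0,0,0]],"rotation":[[0,0,0],[0,0,0],[0,0,0],[0,0,0],[0,0,0],[0,0,0],[0,0,0]]}' 0.005; python3 rel.py 447 83 28 2.866
```

```text
time: 3.28
tool_pos: [441.7, 289.9, 29.7]
tcp_rot: [3.141, 0.002, -3.057]
contact_force: [-0.5, 0.6, -0.4]
grip_width: 80.1
finger_force: 0.0
time: 4.15
tool_pos: [440.9, 289.7, 28.7]
tcp_rot: [-3.142, 0.0, -3.056]
contact_force: [-0.8, 1.6, 0.1]
grip_width: 20.0
finger_force: 30.0
[ 0.0117 -0.2064  0.0007] [-0.000e+00  1.000e-04  3.614e-01]
```

```bash
python3 -m pendant '{"dp":[[0.001,-0.008,0],[0.001,-0.02,0],[0.002,-0.034,0],[0.003,-0.048,0],[0.004,-0.062,0],[0.005,-0.076,0],[0.006,-0.09,0],[0.006,-0.104,0]],"rotation":[[0,0,0.014],[0,0,0.035],[0,0,0.06],[0,0,0.085],[0,0,0.11],[0,0,0.135],[0,0,0.16],[0,0,0.18]]}'; python3 rel.py 447 83 28.5 2.866
```

```text
time: 5.15
tool_pos: [443.7, 184.4, 28.6]
tcp_rot: [-3.141, -0.0, 3.045]
contact_force: [-0.1, 3.4, -3.4]
grip_width: 20.0
finger_force: 30.1
[-0.013  -0.1006  0.0002] [-0.0003 -0.0003  0.1794]
```

```bash
python3 -m pendant '{"dp":[[-0.001,-0.014,0],[-0.003,-0.028,0],[-0.005,-0.042,0],[-0.007,-0.056,0],[-0.009,-0.07,0],[-0.011,-0.084,0],[-0.013,-0.096,0],[-0.013,-0.1,0]],"rotation":[[0,0,0.025],[0,0,0.05],[0,0,0.075],[0,0,0.1],[0,0,0.125],[0,0,0.15],[0,0,0.17],[0,0,0.18]]}'
python3 - <<'E'
from h import *
S,D=cap("scene"),cap("side")
a=cv2.resize(S['pixels'][190:290,280:440],None,fx=5,fy=5,interpolation=cv2.INTER_CUBIC)
b=cv2.resize(D['pixels'][130:230,230:390],None,fx=5,fy=5,interpolation=cv2.INTER_CUBIC)
cv2.imwrite("pics/c.png",cv2.resize(np.vstack([a,b])[:,:,::-1],(480,600)))
E
```

```text
time: 6.15
tool_pos: [447.4, 83.7, 28.7]
tcp_rot: [-3.141, 0.0, 2.865]
contact_force: [0.2, 2.7, -2.9]
grip_width: 20.0
finger_force: 30.1
```

View pics/c.png

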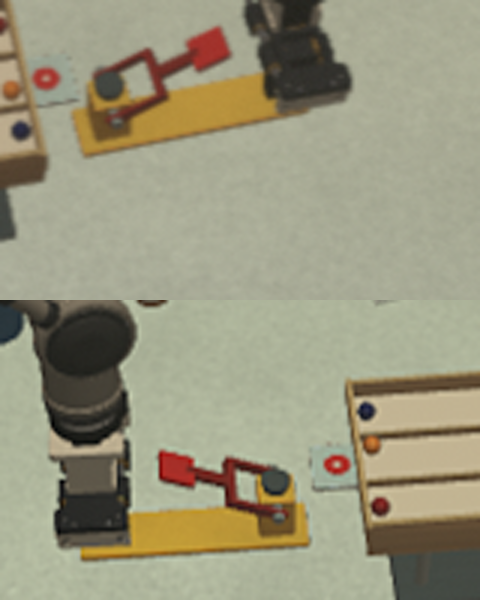

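The jack follows well. The saddle is at scene pixel (316,218) and side pixel (322,190), just short of the tab. I'll measure the remaining shift.

Run:
```python
from h import *
from rel import rel
np.set_printoptions(precision=1,suppress=True)
S,D=cap("scene"),cap("side")
s,e=tri(S,(316.,217.7),D,(321.4,190.0)); m=np.array([692,15.3,104])
print("tri",s,e,onz(S,(316.,217.7),84),onz(D,(321.4,190),84))
T=tool(); y=get_obs()['tcp_rot'][2]-np.pi; u=np.array([np.cos(y),np.sin(y)]); k=T[:2,3]+190*u
print("kinematic saddle",k,"yaw",y, "to go kin",m[:2]-k,"vis",m[:2]-s[:2])
for g in(m[:2]-k,m[:2]-s[:2]): print("tool",T[:2,:2].T@g)
```

```text
tri [630.3  35.7  78.8] 1.4190727214039898 [631.5  39.4  84. ] [629.4  31.1  84. ]
kinematic saddle [630.5  33. ] yaw -0.2751239971612405 to go kin [ 61.5 -17.7] vis [ 61.7 -20.4]
tool [-64.   -0.3]
tool [-64.9  -2.9]
```

```bash
python3 -m pendant '{"dp":[[-0.006,0,0],[-0.016,0,0],[-0.027,-0.001,0],[-0.038,-0.001,0],[-0.049,-0.001,0],[-0.058,-0.0015,0],[-0.064,-0.0015,0],[-0.0645,-0.0015,0]],"rotation":[[0,0,0],[0,0,0],[0,0,0],[0,0,0],[0,0,0],[0,0,0],[0,0,0],[0,0,0]]}'
python3 - <<'E'
from h import *
S,D=cap("scene"),cap("side")
print(blobs(S,(20,120,60),(40,255,255),(270,205,310,230)),blobs(D,(20,120,60),(40,255,255),(330,175,353,195)))
print("paddle",blobs(S,(20,150,120),(40,255,255),(310,180,370,240),20),blobs(D,(20,150,120),(40,255,255),(270,160,330,210),20))
a=cv2.resize(S['pixels'][180:270,270:420],None,fx=4,fy=4,interpolation=cv2.INTER_CUBIC)
b=cv2.resize(D['pixels'][140:200,260:410],None,fx=4,fy=4,interpolation=cv2.INTER_CUBIC)
cv2.imwrite("pics/d.png",np.vstack([a,b])[:,:,::-1])
E
```

```text
time: 7.35
tool_pos: [509.9, 65.4, 28.6]
tcp_rot: [3.142, 0.001, 2.867]
contact_force: [-2.3, -0.6, -1.2]
grip_width: 20.1
finger_force: 29.9
[(np.float64(307.7), np.float64(211.7), 19, [305, 209, 5, 8]), (np.float64(294.8), np.float64(215.8), 45, [291, 213, 9, 7]), (np.float64(305.4), np.float64(227.6), 22, [300, 225, 10, 5])] [(np.float64(341.9), np.float64(184.5), 39, [338, 182, 9, 6]), (np.float64(330.9), np.float64(184.2), 8, [330, 183, 3, 4])]
paddle [(np.float64(328.1), np.float64(208.8), 113, [322, 202, 13, 14])] [(np.float64(309.2), np.float64(185.0), 99, [304, 180, 12, 11])]
```

View pics/d.png

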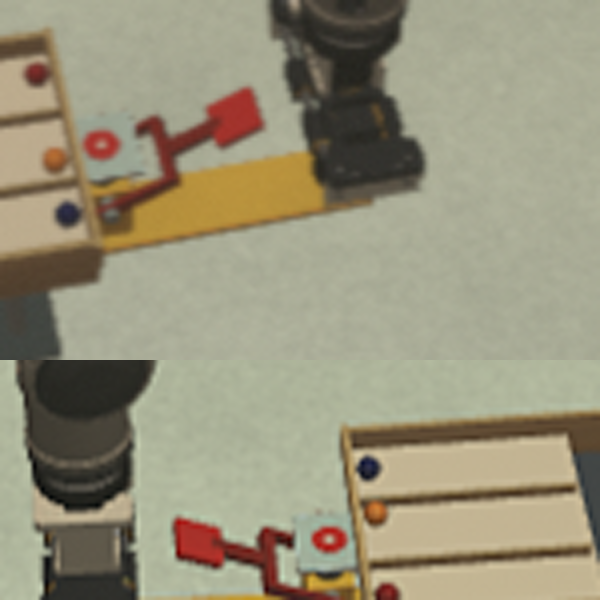

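The saddle is hidden under the tab and the mark has not moved. I'll release, lift clear and check the jack's pose from the fin and paddle.

```bash
python3 -m pendant '{"dp":[[0,0,0],[0,0,0],[0,0,0],[0,0,0],[0,0,0],[0,0,0]],"rotation":[[0,0,0],[0,0,0],[0,0,0],[0,0,0],[0,0,0],[0,0,0]]}' 0.07 && python3 -m pendant '{"dp":[[0,0,-0.03],[0,0,-0.08],[0,0,-0.13],[0,0,-0.17],[0,0,-0.17],[0,0,-0.17]],"rotation":[[0,0,0],[0,0,0],[0,0,0],[0,0,0],[0,0,0],[0,0,0]]}'
python3 - <<'E'
from h import *
from rel import rel
np.set_printoptions(precision=1,suppress=True)
S,D,W=cap("scene"),cap("side"),cap("wrist")
r=((20,150,120),(40,255,255))
a=blobs(S,*r,(312,180,370,240),20);b=blobs(D,*r,(270,160,330,210),20); print(a,b)
p,e=tri(S,a[0][:2],D,b[0][:2]); print("paddle",p,e)
print("expect",692.8-102*np.cos(.275),14+102*np.sin(.275))
k=blobs(W,(0,0,0),(180,255,45),(200,80,440,225),200); print(k)
for x in k: print("fin top",onz(W,(x[0],x[1]),62))
rel(590,43,150,2.867)
E
```

```text
time: 8.2
tool_pos: [509.0, 65.7, 28.7]
tcp_rot: [-3.142, 0.0, 2.867]
contact_force: [-1.2, -0.6, 1.4]
grip_width: 69.3
finger_force: 0.0
time: 8.95
tool_pos: [508.4, 65.7, 197.9]
tcp_rot: [-3.141, -0.001, 2.867]
contact_force: [0.2, 0.1, -0.9]
grip_width: 69.9
finger_force: 0.0
[(np.float64(328.1), np.float64(208.8), 113, [322, 202, 13, 14])] [(np.float64(309.2), np.float64(185.0), 99, [304, 180, 12, 11])]
paddle [592.4  43.3 108.9] 1.1116615816489712
expect 594.6326298419197 41.69778756952351
[(np.float64(322.1), np.float64(185.2), 813, [313, 163, 19, 45])]
fin top [505.4  66.9  62. ]
[-0.1  0.   0. ] [-0. -0. -0.]
```

```bash
python3 -m pendant '{"dp":[[-0.03,0,0],[-0.07,0,0],[-0.088,0,0.02],[-0.088,0,0.05],[-0.088,0,0.065],[-0.088,0,0.065],[-0.088,0,0.065],[-0.088,0,0.065]],"rotation":[[0,0,0],[0,0,0],[0,0,0],[0,0,0],[0,0,0],[0,0,0],[0,0,0],[0,0,0]]}' 0; python3 -c "
from rel import rel
rel(593,42.7,113,2.867)"
```

```text
time: 10.1
tool_pos: [594.3, 41.9, 135.0]
tcp_rot: [3.141, 0.002, 2.867]
contact_force: [0.0, 0.4, 0.2]
grip_width: 0.6
finger_force: 0.0
[0.0015 0.0004 0.022 ] [ 0.0004  0.0022 -0.0001]
```

```bash
python3 -m pendant '{"dp":[[0.001,0,0.012],[0.001,0,0.022],[0.006,0,0.032],[0.0095,0,0.045],[0.0115,0,0.058],[0.013,0,0.071],[0.014,0,0.082],[0.014,0,0.087]],"rotation":[[0,0,0],[0,0,0],[0,0,0],[0,0,0],[0,0,0],[0,0,0],[0,0,0],[0,0,0]]}'; python3 -m pendant '{"dp":[[0,0,0.002],[0,0,0.002]],"rotation":[[0,0,0],[0,0,0]]}'
```

```text
time: 11.1
tool_pos: [581.8, 45.4, 48.0]
tcp_rot: [3.141, 0.004, 2.867]
contact_force: [-4.6, -1.2, 32.4]
grip_width: 0.5
finger_force: 16.4
time: 11.35
tool_pos: [581.8, 45.4, 48.2]
tcp_rot: [3.141, 0.005, 2.867]
contact_force: [-7.1, -1.6, 28.6]
grip_width: 0.6
finger_force: 14.4
```

Run:
```python
from h import *
np.set_printoptions(precision=1,suppress=True)
S,D=cap("scene"),cap("side")
r=((20,120,60),(40,255,255))
a=blobs(S,*r,(284,195,302,225)); b=blobs(D,*r,(330,165,356,195)); print(a,b)
for x in a:
  for y in b: print("mark?",*tri(S,x[:2],D,y[:2]))
A=cv2.resize(S['pixels'][170:280,180:340],None,fx=4,fy=4,interpolation=cv2.INTER_CUBIC)[:,:,::-1]
B=cv2.resize(D['pixels'][130:235,300:460],None,fx=4,fy=4,interpolation=cv2.INTER_CUBIC)[:,:,::-1]
cv2.imwrite("pics/e.png",cv2.resize(np.vstack([A,B]),(440,592)))
```

```text
[(np.float64(294.0), np.float64(209.0), 44, [290, 206, 9, 7])] [(np.float64(342.7), np.float64(177.4), 37, [339, 175, 8, 6]), (np.float64(334.7), np.float64(187.1), 18, [330, 186, 10, 3])]
mark? [693.1  14.5 136.7] 0.8475872972169852
mark? [674.4   1.1 111.6] 22.126468057971525
```

View pics/e.png

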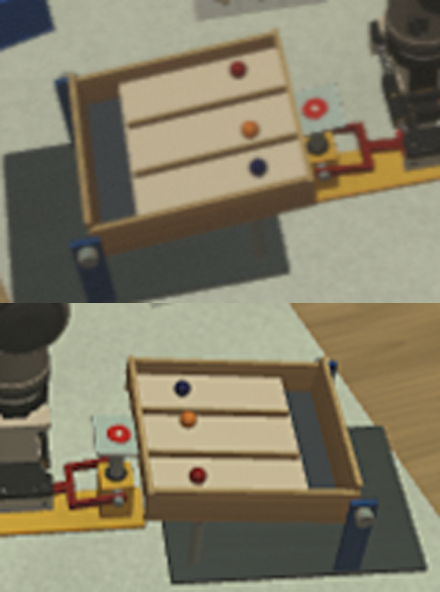

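The mark is up at 136.7 mm and the beads are rolling back along the lanes. I'll hold, then raise the handle gently along its arc.

```bash
for i in 1 2; do python3 -m pendant '{"dp":[[0,0,0],[0,0,0],[0,0,0],[0,0,0],[0,0,0],[0,0,0],[0,0,0],[0,0,0]],"rotation":[[0,0,0],[0,0,0],[0,0,0],[0,0,0],[0,0,0],[0,0,0],[0,0,0],[0,0,0]]}' | grep force; done
python3 -m pendant '{"dp":[[0,0,-0.009],[0,0,-0.02],[-0.001,0,-0.031],[-0.003,0,-0.042],[-0.005,0,-0.053],[-0.008,0,-0.064],[-0.012,0,-0.077],[-0.013,0,-0.091]],"rotation":[[0,0,0],[0,0,0],[0,0,0],[0,0,0],[0,0,0],[0,0,0],[0,0,0],[0,0,0]]}'
python3 -m pendant '{"dp":[[0,0,0],[0,0,0],[0,0,0],[0,0,0]],"rotation":[[0,0,0],[0,0,0],[0,0,0],[0,0,0]]}'
python3 - <<'E'
from h import *
np.set_printoptions(precision=1,suppress=True)
S,D=cap("scene"),cap("side")
r=((20,120,60),(40,255,255))
a=blobs(S,*r,(284,205,302,225)); b=blobs(D,*r,(335,165,353,195)); print(a,b)
for x in a:
  for y in b: print("mark?",*tri(S,x[:2],D,y[:2]))
A=cv2.resize(S['pixels'][170:280,180:340],None,fx=4,fy=4,interpolation=cv2.INTER_CUBIC)[:,:,::-1]
B=cv2.resize(D['pixels'][130:235,300:460],None,fx=4,fy=4,interpolation=cv2.INTER_CUBIC)[:,:,::-1]
cv2.imwrite("pics/f.png",cv2.resize(np.vstack([A,B]),(440,592)))
E
```

```text
contact_force: [-6.9, -1.5, 28.8]
finger_force: 14.3
contact_force: [-5.5, -1.7, 28.4]
finger_force: 14.3
time: 14.45
tool_pos: [592.0, 42.2, 135.8]
tcp_rot: [-3.141, -0.003, 2.867]
contact_force: [-0.6, -0.1, -0.1]
grip_width: 0.4
finger_force: 0.0
time: 14.95
tool_pos: [592.4, 42.1, 135.3]
tcp_rot: [-3.141, -0.001, 2.867]
contact_force: [0.3, -0.0, -0.3]
grip_width: 0.2
finger_force: 0.0
[(np.float64(294.8), np.float64(215.8), 45, [291, 213, 9, 7])] [(np.float64(341.9), np.float64(184.5), 39, [338, 182, 9, 6])]
mark? [692.   15.3 103.4] 0.8918559664719744
```

View pics/f.png

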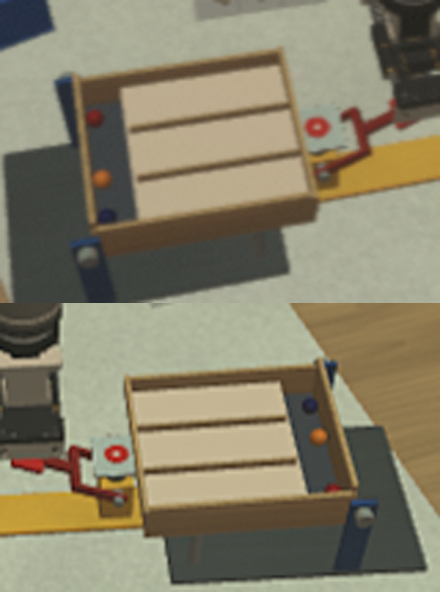

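All three beads are in the trough, the tray is down with the mark back at 103 mm, and the handle is up. Now the second push.

```bash
python3 -m pendant '{"dp":[[0,0,0.012],[0,0,0.022],[0.005,0,0.032],[0.0085,0,0.045],[0.0105,0,0.058],[0.012,0,0.071],[0.013,0,0.082],[0.013,0,0.088]],"rotation":[[0,0,0],[0,0,0],[0,0,0],[0,0,0],[0,0,0],[0,0,0],[0,0,0],[0,0,0]]}'; python3 -m pendant '{"dp":[[0,0,0.001],[0,0,0.001],[0,0,0.001],[0,0,0.001],[0,0,0.001],[0,0,0.001],[0,0,0.001],[0,0,0.001]],"rotation":[[0,0,0],[0,0,0],[0,0,0],[0,0,0],[0,0,0],[0,0,0],[0,0,0],[0,0,0]]}'
python3 - <<'E'
from h import *
np.set_printoptions(precision=1,suppress=True)
S,D=cap("scene"),cap("side")
r=((20,120,60),(40,255,255))
a=blobs(S,*r,(284,200,302,220)); b=blobs(D,*r,(335,165,353,185)); print(a,b)
print("mark",*tri(S,a[0][:2],D,b[0][:2]))
A=cv2.resize(S['pixels'][170:280,180:340],None,fx=4,fy=4,interpolation=cv2.INTER_CUBIC)[:,:,::-1]
B=cv2.resize(D['pixels'][130:235,300:460],None,fx=4,fy=4,interpolation=cv2.INTER_CUBIC)[:,:,::-1]
cv2.imwrite("pics/g.png",cv2.resize(np.vstack([A,B]),(440,592)))
E
```

```text
time: 16.05
tool_pos: [581.4, 45.4, 48.2]
tcp_rot: [3.141, 0.004, 2.867]
contact_force: [-3.6, -1.0, 27.1]
grip_width: 0.7
finger_force: 14.1
time: 17.05
tool_pos: [581.4, 45.4, 48.8]
tcp_rot: [3.141, 0.004, 2.867]
contact_force: [-3.2, -1.1, 18.5]
grip_width: 0.4
finger_force: 9.4
[(np.float64(294.1), np.float64(209.0), 46, [290, 206, 9, 7])] [(np.float64(342.7), np.float64(177.4), 37, [339, 175, 8, 6])]
mark [693.   14.6 136.7] 1.1443167244609003
```

View pics/g.png

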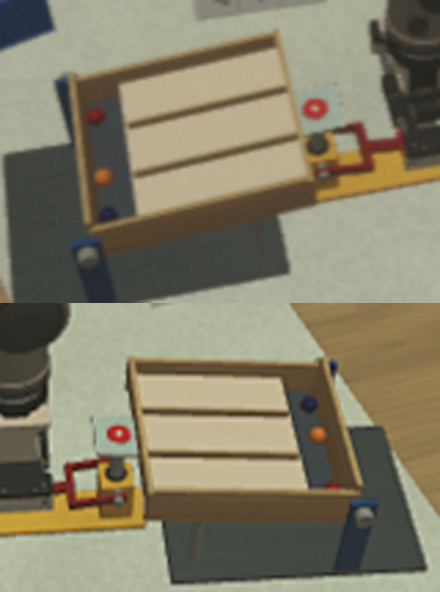

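The mark is up at 136.7 mm, the beads are in the trough, and the fingers press the handle onto its stop with about 18 N. I'll hand it in.

```bash
python3 -c "
from plant import workorder
print(workorder.close_job())"
```

```text
the job is handed in; nothing more can be done
None
```

I handed in the job with the fingers holding the handle down on its second full push, the tray raised on the jack (mark measured at about 137 mm) and all three beads in the trough; the hand-in gave no verdict.

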